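Take the filter cassette out of the bench dust extractor

ROBOT

A 7-joint arm with a two-finger parallel gripper is mounted at the origin on the work surface. World frame = base frame: x ahead of the robot, y to its left, z up, the work surface at z = 0. Lengths are in m, angles in rad, forces in N, time in s.
With the tool pointing down it reaches from about 0.35 to 0.9 m from the base axis. Payload 8.1 kg.
Tool frame: the origin (TCP) lies at the very end of the fingers, on their centre line; the grasp point (between the pads) lies 19 mm behind it; z points along the fingers, y is the line along which they close (so a half turn about z gives the same grasp; the last joint's range is limited). The gripper opens to 85 mm and grips with 20 to 120 N. Pads are 22 mm wide; open, the fingers measure 114 mm over their backs; the gripper's body (76 mm by 85 mm) begins 54 mm behind the grasp point. The pads swing forward as they close: fully open they stand 13 mm farther back than shut.
Start: joints at [1.072, 0.434, 0.025, 1.573, -0.012, 1.134, -0.075], TCP at [0.241, -0.577, 0.231] pointing down, gripper open.
Joint ranges: [-2.62, 2.62], [-0.44, 2.09], [-1.27, 1.32], [0.08, 2.57], [-1.32, 4.46], [0.12, 2], [-2.74, 2.74]. Speed limits (rad/s): [2.22, 2.22, 3.01, 3.01, 3.14, 3.14, 3.14].

INTERFACE

Orientations are given as a rotation vector (axis times angle).
In Python, from bench import env gives the robot as it stands.
- The arm moves only by the shell command python3 shift.py 'ROWS'. ROWS is a JSON object with one list for each field, all of the same length, 1 to 10, a row being the entries at one place: tx, ty, tz (the shift in m), spin (a turn about the tool's z in rad), aperture (the finger opening in m); each row shifts and turns the commanded pose from where the row before left it, along the tool's axes as they then stand; what a row does not reach is not made up. A row lasts 1/10 s, in which the tool goes at most 0.05 m and 0.15 rad, less where a joint would pass 70% of its speed; a pose out of reach is approached as far as the arm can. The fingers move at their own pace and stop on an object; the grip force is fixed at half the most. Time passes only in rows, so rows that do not move let the fingers close. It prints the time, the measured TCP pose, the force, the opening and the grip force at its end. Input that does not fit is refused with a message, and nothing moves.
- env.get_state(): the state, without advancing time (a new reading comes with each control period).
- env.grab_frame(name): name is "scene" or "top" or "wrist"; returns the picture (400x640x3 uint8, blue, green, red); there is no depth.
- env.camera_params(name): a dict with "camera_matrix" (3x3 intrinsics, pixels), "R" (3x3) and "t" (3): a world point X has camera coordinates R X + t. Camera axes: x right, y down, z forward; pixel columns grow to the right and rows downward; lengths in m; the calibration is good to about 2 mm. A picture is of the moment at which its call begins: read the wrist's pose just before it. camera_params takes no time and is no camera call; for the wrist camera it gives the pose at the moment of the call.
- env.sign_off(): hands the job in; it is judged then, once.
The state is a dict: "time_s": time; "qpos": joint angles; "dq": joint speeds; "joint_torque": joint torques, N m; "tool_pos": TCP position; "eef_rot": TCP orientation; "force": force on the tool from outside, world axes, zero at the start; "torque": the same for the moment, N m; "gripper_width": finger opening in m; "grasp_force": force on a finger pad.
Only numpy, scipy, OpenCV 4.12 (cv2) and the standard library are available. Lean on these libraries where they do the work, as an engineer would, in place of code of your own. Each camera call takes 0.05 s, during which the arm holds its last target. There are 200 camera calls.

TASK

The filter of the little dust extractor on the potter's bench needs brushing out: swing the extractor's clear cover right up and leave it standing open, pinch the filter cassette's two side catches together between the fingers and lift the cassette straight out of its well. Carry it to the scrap tub and hold it there by the pinched catches, hanging upright, roughly centred over the tub's mouth, clear of the rim but no more than about a hand's breadth above it: finish while still holding it. Leave the tub and everything else on the bench where it is.

Things in the scene. Friction and masses are not known exactly. Their poses are not given: they have to be found in the camera images.
- extractor: bench dust extractor, fixed grey steel case 170 (x) x 200 (y) x 110 mm high. Origin on the bench under the filter well's middle (front face 80 mm to -x, back 90 mm to +x, with a 23 mm stub); x runs from its front (robot side) to its back, z up. Flat deck 110 mm up, the clear cover on it; in the deck the well, 98 (x) x 60 (y) mm, its floor 40 mm above the bench, holds the cassette
- cover (a joint): the extractor's clear plastic cover (190 mm wide, 165 mm deep, 46 mm high, 0.3 kg), hinged along the back edge of the deck: 0 = shut, grows as the front edge swings up and back, 1.57 = upright, 1.75 = stop. May start a little ajar. The hinge is stiff (0.4 N m friction): the cover stays wherever it is left
- cover_hinge (a point): point on the cover's hinge axis, mid-width, 113 mm above the bench; the axis runs along the extractor's y
- cover_handle (a point): middle of the cover's handle, a round steel bar 10 mm thick, 100 mm long, along the extractor's y on two thin posts 90 mm apart, centre 36 mm off the cover's front face. It lies 201 mm from the hinge axis towards the front and, with the cover shut, 24 mm above it. It can be taken from above at any angle of the cover, and turns between the fingers as the cover swings
- cassette: pleated filter cassette, grey frame, paper pleats, 92 (x) x 54 (y) x 104 mm high, 0.15-0.3 kg; origin at its underside's centre, x along its length, z up. Starts seated in the well, axes along the extractor's, underside 40 mm above the bench, 2-3 mm play. Two black catch plates stand 34 mm above the deck, between them a grey block (32 x 24 mm, 22 mm high). It comes out straight up, 70 mm
- cassette_grip (a point): point midway between the two catch plates, 92 mm above the cassette's underside, 12 mm below the plates' top edges, 22 mm above the deck while seated. With the fingertips just above the deck the finger pads meet the plates about here, closing along the cassette's y
- catch_left (a joint): catch on the cassette's +y side: upright ribbed plate 30 mm long (x), 6 mm thick, outer face 27 mm from the middle (54 mm over both plates released, 40 mm both pressed). Value: travel inwards, 0 = released, 0.007 m = fully in; sprung, 3 N to start, 8 N fully in. Its tongue hooks under the deck until pressed about 0.005 m: with either catch released the cassette will not come out
- catch_right (a joint): the like catch on the cassette's -y side; pressed towards +y, 0 = released, 0.007 m = fully in
- tub: black rubber scrap tub, round, open, 230 mm across the mouth, 176 mm across the foot, rim 90 mm above the bench, dried clay on its rim and some dry trimmings inside; origin at the centre of its underside. Stands loose on the bench, on the other side from the extractor (which of them is left and which right varies)
- rib: bystander: D-shaped wooden throwing rib, 72 mm across, 6 mm thick, lying flat; origin near its middle, underneath
- loop_tool: bystander: wooden-handled wire loop tool, 176 mm long, 15 mm thick, lying along its x; origin at its middle
- bisque_cup: bystander: fired clay cup, 76 mm wide, 80 mm high; origin under its centre
- bisque_bowl: bystander: fired clay bowl, 120 mm wide, 50 mm high; origin under its centre
- glaze_jar: bystander: glass jar with a white lid, 72 mm wide, 95 mm high; origin under its centre
- paddle: bystander: wooden potter's paddle, 270 mm long, 75 mm wide, 12 mm thick, lying flat, handle towards its -x; origin near its middle
- brush: bystander: flat brush lying on the bench along its x; origin near its middle

How it is judged:
On the way, in this order (a step that is already met when the one before it is completed fails the run):
1. the cover is swung up to at least 1.4 rad while the cassette is still seated (value of joint cover above 1.4 rad and z of cassette in the frame of extractor below 0.048 m), for 0.2 s.
2. both catches are pinched in by the fingers with the cassette still seated (value of joint each of catch_left, catch_right above 0.0045 m and contact force between the fingers and cassette above 2 N and z of cassette in the frame of extractor below 0.05 m), for 0.1 s.
3. the cassette is lifted free, its underside above the deck, held by both pinched catches (z of cassette in the frame of extractor above 0.113 m and value of joint each of catch_left, catch_right above 0.0045 m and contact force between the fingers and cassette above 2 N), for 0.1 s.
At the end, for the whole second after the job is handed in: Still held by the catches, both pressed in 4.5 mm or more by the fingers; touching neither tub nor extractor; at rest; upright within 0.35 rad; underside 105 to 270 mm above the bench (rim: 90 mm); middle within 60 mm of the tub's, seen from above; cover open 1.4 rad or more (value of joint each of catch_left, catch_right above 0.0045 m and contact force between the fingers and cassette above 2 N and contact force between cassette and tub below 0.05 N and contact force between cassette and extractor below 0.05 N and horizontal distance between cassette and tub below 0.06 m and height (world z) of cassette between 0.105 and 0.27 m and angle between cassette's own z axis and vertical below 0.35 rad and linear speed of cassette below 0.05 m/s and value of joint cover above 1.4 rad); the arm keeps its last pose, push and grip.
It fails at once if the tub is pushed more than 30 mm or tipped (distance of tub from where it was at the start of the episode above 0.03 m or angle between tub's own z axis and vertical above 0.25 rad).
It fails at once if a bystander is moved more than 40 mm (distance of any of rib, loop_tool, bisque_cup, bisque_bowl, glaze_jar, paddle, brush from where it was at the start of the episode above 0.04 m).
It also fails if it takes over 59 s, if anything falls off the work surface, if the arm or the gripper's body presses on something with over 40 N, if the wrist force passes 120 N, or if a joint passes its speed limit or range.

## Working session

There is one attempt and no reset: what is moved stays moved. The work goes in short steps, Python scripts to look and compute and a shell command to move; the robot and the scene stay as the last step left them, time stands still between calls to the robot, and variables do not carry over. Pictures are saved under pics/ and viewed, at most 10 in all, crops included, and the job is handed in when it is done.

```bash
ls; mkdir -p pics; python3 - <<'E'
from bench import env
import cv2,numpy as np
s=env.get_state();print(s['time_s'],s['tool_pos'],s['eef_rot'],s['gripper_width'])
for n in ("scene","top"):
    cv2.imwrite(f"pics/{n}0.png",env.grab_frame(n)); p=env.camera_params(n);print(n,p)
E
```

```text
bench.py
pics
shift.py
0.0 [ 0.24071972 -0.57622401  0.23051609] [-3.07878008e+00 -6.17287045e-01  6.98184053e-04] 0.08551956933092424
scene {'camera_matrix': array([[431.01068405,   0.        , 321.21454144],
       [  0.        , 431.01068405, 196.4152268 ],
       [  0.        ,   0.        ,   1.        ]]), 'R': array([[ 0.22750062,  0.97360347, -0.01843223],
       [ 0.75556463, -0.18842948, -0.62738857],
       [-0.61430087,  0.12880455, -0.77848817]]), 't': array([-0.12883416, -0.30069577,  1.74277372])}
top {'camera_matrix': array([[505.40347803,   0.        , 312.95878191],
       [  0.        , 505.40347803, 199.38813432],
       [  0.        ,   0.        ,   1.        ]]), 'R': array([[-0.02439459, -0.99966802, -0.0082924 ],
       [-0.9962345 ,  0.02499944, -0.0830171 ],
       [ 0.08319685,  0.00623601, -0.99651362]]), 't': array([0.01903506, 0.51644121, 1.46806414])}
```

View pics/scene0.png

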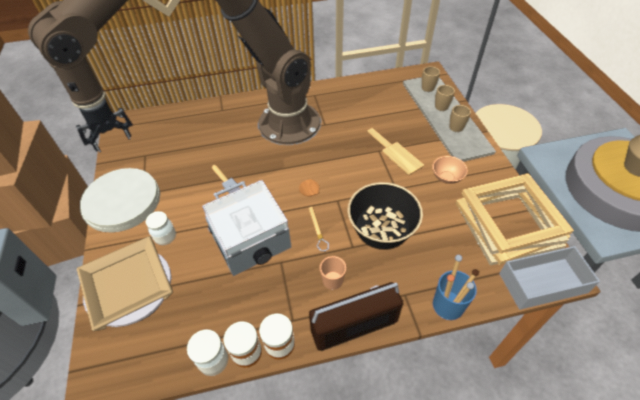

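View pics/top0.png

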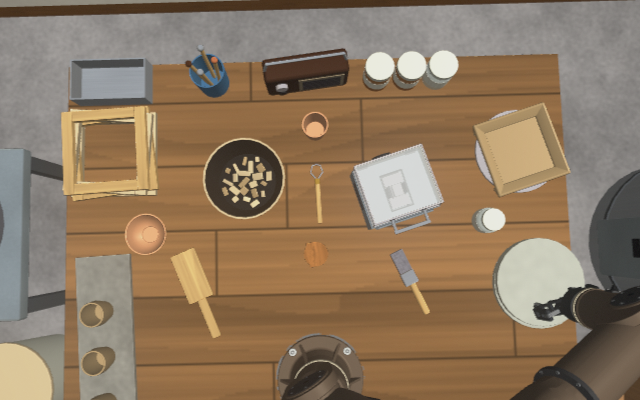

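The top view shows the extractor near (397,187), its handle near (411,222), and the tub mouth centred near (244,178). I'll enlarge the extractor.

```bash
python3 - <<'E'
import cv2,numpy as np
a=cv2.imread('pics/top0.png')[135:245,340:460]
b=cv2.imread('pics/scene0.png')[170:280,190:300]
a=cv2.resize(a,None,fx=5,fy=5,interpolation=cv2.INTER_CUBIC)
cv2.imwrite('pics/crop0.png',a)
E
```

```text
(no output)
```

View pics/crop0.png

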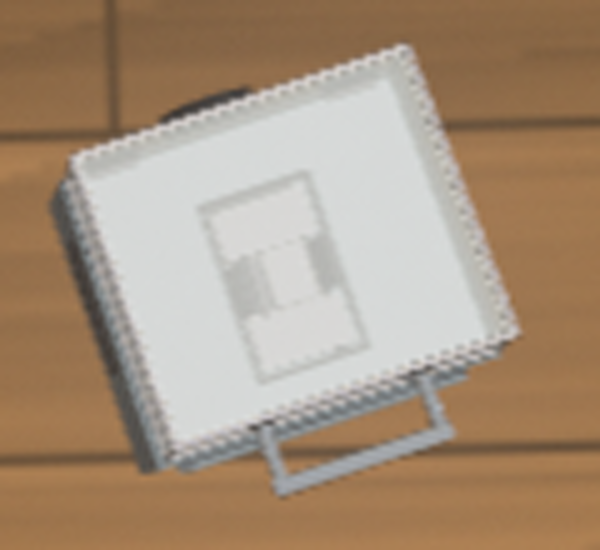

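The crop shows the well corners at (198,208), (310,172), (368,348) and (262,383). The handle bar runs from (280,490) to (452,434).

```bash
cat > h.py <<'E'
from bench import env
import numpy as np
from scipy.spatial.transform import Rotation as Ro
def ray(n,uv,z,p=None):
    p=p or env.camera_params(n)
    d=p['R'].T@np.linalg.solve(p['camera_matrix'],[*uv,1]); c=-p['R'].T@p['t']
    return c+d*(z-c[2])/d[2]
def pix(n,X):
    p=env.camera_params(n); q=p['camera_matrix']@(p['R']@np.array(X)+p['t']); return q[:2]/q[2]
def togo(target,yaw=None):
    s=env.get_state(); M=Ro.from_rotvec(s['eef_rot']).as_matrix()
    print('t',s['time_s'],'tcp',s['tool_pos'].round(4),'toolx',M[:,0].round(3),'tooly',M[:,1].round(3),'z',M[:,2].round(3))
    print('d in tool axes',(M.T@(np.array(target)-s['tool_pos'])).round(4))
    if yaw is not None:
        v=M.T@np.array([np.cos(yaw),np.sin(yaw),0]); a=np.arctan2(v[1],v[0])-np.pi/2
        print('turn to put tool y along yaw',round((a+np.pi/2)%np.pi-np.pi/2,4))
E
python3 - <<'E'
from h import *
f=lambda x,y:(340+x/5,135+y/5)
W=np.array([ray('top',f(*c),.11) for c in [(198,208),(310,172),(368,348),(262,383)]])
c=W.mean(0);print('well',W.round(3),c.round(4))
fwd=(W[0]+W[1]-W[2]-W[3]);yw=np.arctan2(fwd[1],fwd[0]);print('yaw',yw)
l=(W[0]+W[3]-W[1]-W[2]);print('yaw2',np.arctan2(l[1],l[0])-np.pi/2)
print('len',np.linalg.norm(fwd)/2,np.linalg.norm(l)/2)
for z in (.137,.15,.165):
    a,b=ray('top',f(280,490),z),ray('top',f(452,434),z);m=(a+b)/2;d=a-b
    print('handle',z,m.round(4),np.linalg.norm(d),'yaw',np.arctan2(d[1],d[0])-np.pi/2, 'dist from well',np.linalg.norm((m-c)[:2]))
print('tub',ray('top',(244,178),.09))
# predicted shut geometry using hinge at +x
for yw in (.30,.32,.34,.36):
  x=np.array([np.cos(yw),np.sin(yw),0]);
  print(yw,[pix('top',c*[1,1,0]+x*(.09-.201)+[0,0,.137]+s*.05*np.array([-x[1],x[0],0])).round(1) for s in(1,-1)])
print([f(280,490),f(452,434)])
togo([0,0,0],.33)
E
```

```text
well [[ 0.568 -0.181  0.11 ]
 [ 0.587 -0.244  0.11 ]
 [ 0.488 -0.272  0.11 ]
 [ 0.47  -0.213  0.11 ]] [ 0.5283 -0.2275  0.11  ]
yaw 0.29573280802501817
yaw2 0.2902161995180481
len 0.10303903889074761 0.06375464186760231
handle 0.137 [ 0.4244 -0.2633  0.137 ] 0.09803650493045601 yaw 0.28871718479391917 dist from well 0.10985258577587736
handle 0.15 [ 0.4241 -0.2609  0.15  ] 0.09710553649838766 yaw 0.28871718479392006 dist from well 0.10935642126544724
handle 0.165 [ 0.4238 -0.258   0.165 ] 0.09603134215369344 yaw 0.28871718479391917 dist from well 0.10885191700124326
tub [0.57653122 0.19907461 0.09      ]
0.3 [array([394.6, 234.2]), array([429.6, 222.3])]
0.32 [array([395.5, 234.2]), array([430.2, 221.7])]
0.34 [array([396.4, 234.3]), array([430.9, 221.1])]
0.36 [array([397.3, 234.3]), array([431.5, 220.4])]
[(396.0, 233.0), (430.4, 221.8)]
t 0.1 tcp [ 0.2407 -0.5763  0.2306] toolx [ 0.923  0.385 -0.   ] tooly [ 0.385 -0.923 -0.001] z [-0.001  0.001 -1.   ]
d in tool axes [ 1.000e-04 -6.242e-01  2.315e-01]
turn to put tool y along yaw -1.5051
```

```bash
python3 - <<'E'
from h import *
import cv2
yw=.29;x=np.array([np.cos(yw),np.sin(yw),0]);y=np.array([-x[1],x[0],0]);c=np.array([.5283,-.2275,0])
for q in (0,.06,.12,.18):
  a=.119+q; m=c+x*(.09-.2024*np.cos(a))+[0,0,.113+.2024*np.sin(a)]
  print(q,m.round(4),*[(pix('top',m+s*.05*y).round(1),pix('scene',m+s*.05*y).round(1)) for s in(1,-1)])
b=cv2.imread('pics/scene0.png')[170:280,190:300]
cv2.imwrite('pics/crop1.png',cv2.resize(b,None,fx=5,fy=5,interpolation=cv2.INTER_CUBIC))
E
```

```text
0 [ 0.422  -0.2592  0.137 ] (array([394.2, 234.1]), array([243.7, 184.1])) (array([429.3, 222.6]), array([213.8, 196.7]))
0.06 [ 0.4237 -0.2587  0.149 ] (array([394.6, 233.4]), array([243.3, 182. ])) (array([430. , 221.8]), array([213.2, 194.6]))
0.12 [ 0.4261 -0.258   0.1609] (array([395. , 232.4]), array([243., 180.])) (array([430.7, 220.7]), array([212.6, 192.7]))
0.18 [ 0.4292 -0.2571  0.1726] (array([395.3, 231.2]), array([242.8, 178.2])) (array([431.3, 219.4]), array([212.2, 191. ]))
```

View pics/crop1.png

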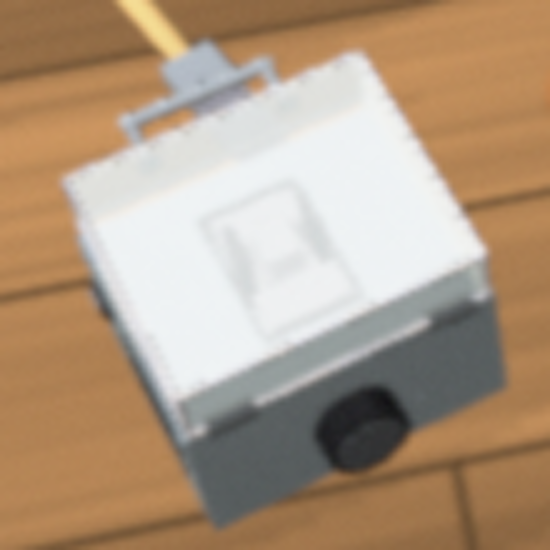

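The handle ends at crop pixels (122,124) and (270,62) match a cover about 0.06 rad ajar, which puts the handle at about (0.424, -0.259, 0.148). Next I'll work out the move.

```bash
python3 -c "
from h import *
togo([.422,-.2595,.23],.29)"
```

```text
t 0.1 tcp [ 0.2407 -0.5763  0.2306] toolx [ 0.923  0.385 -0.   ] tooly [ 0.385 -0.923 -0.001] z [-0.001  0.001 -1.   ]
d in tool axes [ 0.2894 -0.2224  0.0009]
turn to put tool y along yaw -1.4651
```

```bash
python3 shift.py '{"tx": [0.029,0.029,0.029,0.029,0.029,0.029,0.029,0.029,0.029,0.029],"ty": [-0.0222,-0.0222,-0.0222,-0.0222,-0.0222,-0.0222,-0.0222,-0.0222,-0.0222,-0.0222],"tz": [0,0,0,0,0,0,0,0,0,0],"spin": [0,0,0,0,0,0,0,0,0,0],"aperture": [0.085,0.085,0.085,0.085,0.085,0.085,0.085,0.085,0.085,0.085]}'
python3 shift.py '{"tx": [0,0,0,0,0,0,0,0,0,0],"ty": [0,0,0,0,0,0,0,0,0,0],"tz": [0,0,0,0,0,0,0,0,0,0],"spin": [-0.1465,-0.1465,-0.1465,-0.1465,-0.1465,-0.1465,-0.1465,-0.1465,-0.1465,-0.1465],"aperture": [0.03,0.03,0.03,0.03,0.03,0.03,0.03,0.03,0.03,0.03]}'
python3 shift.py '{"tx": [0,0],"ty": [0,0],"tz": [0,0],"spin": [0,0],"aperture": [0.03,0.03]}'
python3 - <<'E'
from h import *
import cv2
togo([.422,-.2595,.129],.29)
print(env.get_state()['gripper_width'],env.get_state()['qpos'].round(2))
cv2.imwrite('pics/w1.png',env.grab_frame('wrist'))
yw=.29;x=np.array([np.cos(yw),np.sin(yw),0]);y=np.array([-x[1],x[0],0])
m=np.array([.4237,-.2587,.149]);print([pix('wrist',m+s*.05*y).round(1) for s in(1,-1)])
E
```

```text
time_s: 1.1
tool_pos: [0.4233, -0.2586, 0.2311]
eef_rot: [-3.08, -0.617, 0.001]
force: [0.1, 0.4, 0.3]
gripper_width: 0.0851
grasp_force: 0.0
time_s: 2.1
tool_pos: [0.4227, -0.26, 0.231]
eef_rot: [-1.869, -2.524, 0.0]
force: [0.3, 0.5, 0.1]
gripper_width: 0.0301
grasp_force: 0.0
time_s: 2.3
tool_pos: [0.4228, -0.2601, 0.2311]
eef_rot: [-1.883, -2.514, -0.0]
force: [0.2, -0.1, -0.1]
gripper_width: 0.0301
grasp_force: 0.0
t 2.3 tcp [ 0.4228 -0.2601  0.2311] toolx [-0.281  0.96   0.   ] tooly [ 0.96   0.281 -0.   ] z [-0.  0. -1.]
d in tool axes [ 0.0007 -0.0005  0.1021]
turn to put tool y along yaw -0.0047
0.030143318290645645 [ 0.75  0.26 -0.38  1.85  0.11  1.05  0.62]
[array([327. , 146.5]), array([327.4, 264.3])]
```

View pics/w1.png

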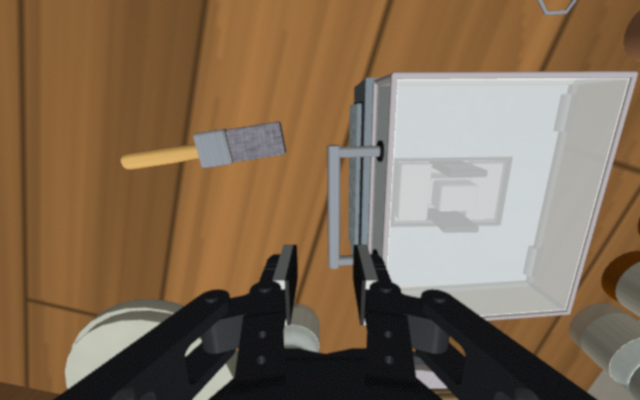

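The wrist view shows the bar at column 335, rows 147–266, against a predicted column of 327. The handle is therefore a few mm farther forward.

```bash
python3 - <<'E'
from h import *
for z in (.137,.149,.16):
  a,b=ray('wrist',(335,147),z),ray('wrist',(335,266),z);m=(a+b)/2;print(z,m.round(4),np.linalg.norm(a-b).round(4),np.arctan2(*(a-b)[1::-1])-np.pi/2)
m=ray('wrist',(335,206),.149);togo([m[0],m[1],.129],.29)
print(pix('wrist',env.get_state()['tool_pos']))
E
```

```text
0.137 [ 0.4316 -0.2617  0.137 ] 0.1066 0.2945511817078259
0.149 [ 0.43   -0.2579  0.149 ] 0.1012 0.29455118170782635
0.16 [ 0.4286 -0.2544  0.16  ] 0.0962 0.2945511817078261
t 2.35 tcp [ 0.4228 -0.2601  0.2312] toolx [-0.282  0.959  0.   ] tooly [ 0.959  0.282 -0.   ] z [-0.  0. -1.]
d in tool axes [0.0037 0.0075 0.1022]
turn to put tool y along yaw -0.0044
[325.82000535 259.55519732]
```

```bash
python3 shift.py '{"tx": [0.002,0.002,0,0,0],"ty": [0.003,0.003,0,0,0],"tz": [0.02,0.03,0.03,0.022,0],"spin": [0,0,0,0,0],"aperture": [0.03,0.03,0.03,0.03,0.03]}'; python3 shift.py '{"tx": [0,0,0,0,0],"ty": [0,0,0,0,0],"tz": [0,0,0,0,0],"spin": [0,0,0,0,0],"aperture": [0,0,0,0,0]}'; python3 - <<'E'
from h import *
import cv2
togo([0,0,0],.29);cv2.imwrite('pics/w2.png',env.grab_frame('wrist'))
E
```

```text
time_s: 2.85
tool_pos: [0.4255, -0.2538, 0.1268]
eef_rot: [-1.877, -2.512, 0.002]
force: [-0.6, -0.1, 0.1]
gripper_width: 0.0297
grasp_force: 0.0
time_s: 3.35
tool_pos: [0.4267, -0.255, 0.1301]
eef_rot: [-1.879, -2.518, 0.002]
force: [-6.5, -1.3, -0.7]
gripper_width: 0.0079
grasp_force: 58.6
t 3.35 tcp [ 0.4267 -0.255   0.1301] toolx [-0.285  0.959 -0.001] tooly [ 0.959  0.285 -0.001] z [-0.001 -0.001 -1.   ]
d in tool axes [ 0.366  -0.3363  0.1303]
turn to put tool y along yaw -0.0013
```

View pics/w2.png

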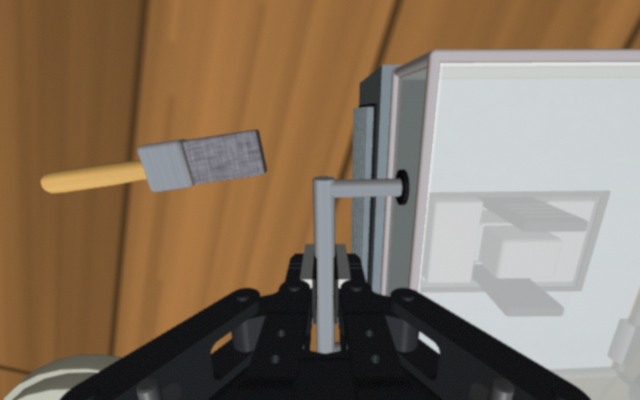

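The wrist view shows the bar at column 325, between the finger pads, so it is gripped. I'll swing the cover along its arc.

```bash
python3 shift.py '{"tx": [0,0,0,0,0,0,0,0,0,0],"ty": [0.0034,0.0045,0.0057,0.0068,0.0078,0.0089,0.0098,0.0107,0.0116,0.0123],"tz": [-0.0152,-0.0149,-0.0145,-0.0141,-0.0135,-0.0128,-0.0121,-0.0113,-0.0105,-0.0096],"spin": [0,0,0,0,0,0,0,0,0,0],"aperture": [0,0,0,0,0,0,0,0,0,0]}'; python3 shift.py '{"tx": [0],"ty": [0],"tz": [0],"spin": [0],"aperture": [0]}'; python3 -c "
from h import *
togo([.4267,-.255,.1301],.29)"
```

```text
time_s: 4.4
tool_pos: [0.5008, -0.2326, 0.2603]
eef_rot: [-1.879, -2.512, 0.011]
force: [-26.2, 2.3, 28.5]
gripper_width: 0.0077
grasp_force: 61.7
time_s: 4.5
tool_pos: [0.5037, -0.2318, 0.2624]
eef_rot: [-1.879, -2.518, 0.006]
force: [-24.6, 2.3, 35.1]
gripper_width: 0.0077
grasp_force: 62.5
t 4.5 tcp [ 0.5037 -0.2318  0.2624] toolx [-0.285  0.959 -0.002] tooly [ 0.959  0.285 -0.003] z [-0.002 -0.003 -1.   ]
d in tool axes [-1.000e-04 -8.000e-02  1.326e-01]
turn to put tool y along yaw -0.0014
```

```bash
python3 shift.py '{"tx": [0,0,0,0,0,0,0],"ty": [-0.003,0.0128,0.0134,0.014,0.0145,0.0148,0],"tz": [-0.004,-0.0087,-0.0077,-0.0067,-0.0056,-0.0045,0],"spin": [0,0,0,0,0,0,0],"aperture": [0,0,0,0,0,0,0]}'; python3 -c "
from h import *
togo([.4267,-.255,.1301],.29)"
```

```text
time_s: 5.2
tool_pos: [0.5714, -0.2111, 0.2973]
eef_rot: [1.874, 2.518, 0.003]
force: [-1.2, 2.6, 6.7]
gripper_width: 0.0072
grasp_force: 61.2
t 5.2 tcp [ 0.5714 -0.2111  0.2973] toolx [-0.287  0.958 -0.001] tooly [0.958 0.287 0.003] z [ 0.004 -0.    -1.   ]
d in tool axes [-0.0003 -0.1518  0.1667]
turn to put tool y along yaw 0.001
```

```bash
python3 shift.py '{"tx": [0,0,0,0,0,0,0],"ty": [0.0151,0.0153,0.0155,0.0155,0.0154,0,0],"tz": [-0.0033,-0.0021,-0.001,0,0.0014,0,0],"spin": [0,0,0,0,0,0,0],"aperture": [0,0,0,0,0,0,0]}'; python3 - <<'E'
from h import *
import cv2
togo([.4267,-.255,.1301],.29);cv2.imwrite('pics/s3.png',np.vstack([env.grab_frame('scene')[100:300,100:420],env.grab_frame('top')[100:300,250:570]]))
E
```

```text
time_s: 5.9
tool_pos: [0.6439, -0.189, 0.3012]
eef_rot: [1.875, 2.519, 0.004]
force: [0.9, 3.1, 3.6]
gripper_width: 0.0074
grasp_force: 62.1
t 5.9 tcp [ 0.6439 -0.189   0.3012] toolx [-0.287  0.958  0.   ] tooly [0.958 0.287 0.003] z [ 0.003  0.001 -1.   ]
d in tool axes [-0.0009 -0.2275  0.1704]
turn to put tool y along yaw 0.0011
```

View pics/s3.png

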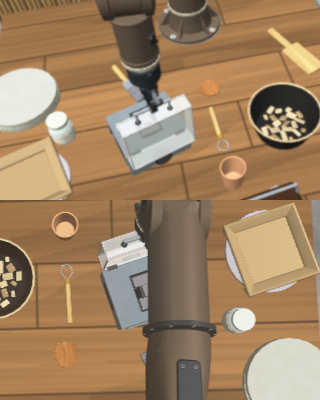

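The views show the cover standing up, and the chord geometry gives about 1.59 rad. I'll release, back off and turn for the cassette.

```bash
python3 shift.py '{"tx": [0,0,0,0,0,0,0,0,0],"ty": [0,0,0,0,0,-0.03,-0.04,-0.04,-0.04],"tz": [0,0,-0.02,-0.03,-0.02,0,0,0,0],"spin": [0,0,0,0,0,0,0,0,0],"aperture": [0.04,0.04,0.04,0.04,0.04,0.06,0.085,0.085,0.085]}'
python3 shift.py '{"tx": [0,0,0,0,0,0,0,0,0,0],"ty": [0,0,0,0,0,0,0,0,0,0],"tz": [0,0,0,0,0,0,0,0,0,0],"spin": [0.15,0.15,0.15,0.15,0.15,0.15,0.15,0.15,0.15,0.15],"aperture": [0.085,0.085,0.085,0.085,0.085,0.085,0.085,0.085,0.085,0.085]}'
python3 shift.py '{"tx": [0,0,0,0],"ty": [0,0,0,0],"tz": [0.03,0.03,0,0],"spin": [0.07,0,0,0],"aperture": [0.085,0.085,0.085,0.085]}'
python3 - <<'E'
from h import *
import cv2
togo([.5295,-.225,.115],.29+np.pi/2)
cv2.imwrite('pics/w4.png',env.grab_frame('wrist'))
yw=.29;x=np.array([np.cos(yw),np.sin(yw),0]);y=np.array([-x[1],x[0],0]);c=np.array([.5283,-.2275,.144])
print([pix('wrist',c+s*.027*y).round(1) for s in(1,-1)],env.get_state()['qpos'].round(2))
E
```

```text
time_s: 6.9
tool_pos: [0.497, -0.2344, 0.3696]
eef_rot: [-1.879, -2.517, 0.002]
force: [-0.4, -1.1, 0.6]
gripper_width: 0.0852
grasp_force: 0.0
time_s: 7.9
tool_pos: [0.4984, -0.234, 0.3698]
eef_rot: [3.092, 0.551, -0.001]
force: [-0.0, 0.1, 0.7]
gripper_width: 0.0852
grasp_force: 0.0
time_s: 8.3
tool_pos: [0.4987, -0.2337, 0.3104]
eef_rot: [-3.109, -0.454, 0.002]
force: [-0.4, 0.7, 1.0]
gripper_width: 0.085
grasp_force: 0.0
t 8.3 tcp [ 0.4987 -0.2337  0.3104] toolx [ 0.958  0.286 -0.001] tooly [ 0.286 -0.958 -0.   ] z [-0.001 -0.    -1.   ]
d in tool axes [0.0321 0.0005 0.1954]
turn to put tool y along yaw 0.0001
[array([301.7, 156.9]), array([352.9, 156.9])] [ 0.46  0.27 -0.16  1.62  0.04  1.26 -0.98]
```

View pics/w4.png

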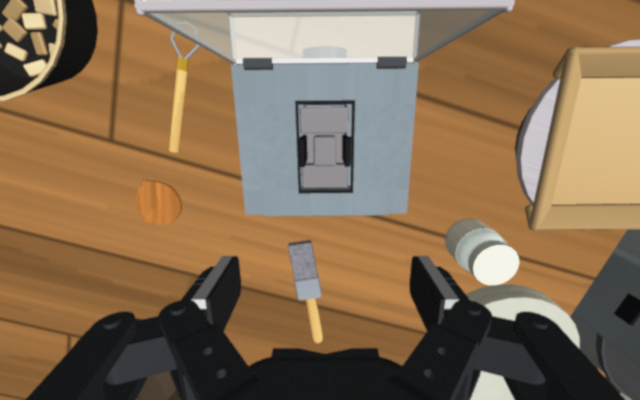

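The wrist view shows the deck and well. The catch plates' outer edges are at columns 299 and 353, row 149, and the grip's middle is near (325.5,149).

```bash
python3 - <<'E'
from h import *
g=ray('wrist',(325.5,149),.144)
w=np.mean([ray('wrist',q,.11) for q in [(296,101),(355,101),(353,192),(299,192)]],0);print('plates',g,'well',w)
m=(g+w)/2; togo([m[0],m[1],.114],.29+np.pi/2); print(pix('wrist',env.get_state()['tool_pos']))
E
```

```text
plates [ 0.53567486 -0.22333138  0.144     ] well [ 0.53210835 -0.22476267  0.11      ]
t 8.35 tcp [ 0.4994 -0.2337  0.3113] toolx [0.958 0.286 0.001] tooly [ 0.286 -0.958  0.001] z [ 0.001 -0.001 -1.   ]
d in tool axes [0.0356 0.0004 0.1973]
turn to put tool y along yaw 0.0003
[325.21787302 258.44048473]
```

```bash
python3 shift.py '{"tx": [0.018,0.018,0,0,0,0,0,0,0],"ty": [0,0,0,0,0,0,0,0,0],"tz": [0.02,0.02,0.04,0.04,0.03,0.03,0.015,0,0],"spin": [0,0,0,0,0,0,0,0,0],"aperture": [0.085,0.085,0.085,0.085,0.085,0.08,0.075,0.07,0.07]}'; python3 - <<'E'
from h import *
import cv2
togo([.534,-.224,.114],.29+np.pi/2)
cv2.imwrite('pics/w5.png',env.grab_frame('wrist'))
E
```

```text
time_s: 9.25
tool_pos: [0.5349, -0.2234, 0.1165]
eef_rot: [3.107, 0.455, 0.003]
force: [-0.5, -0.4, 0.1]
gripper_width: 0.0701
grasp_force: 0.0
t 9.25 tcp [ 0.5349 -0.2234  0.1165] toolx [0.958 0.286 0.002] tooly [ 0.286 -0.958  0.001] z [ 0.002 -0.001 -1.   ]
d in tool axes [-0.0011  0.0003  0.0025]
turn to put tool y along yaw 0.0005
```

View pics/w5.png

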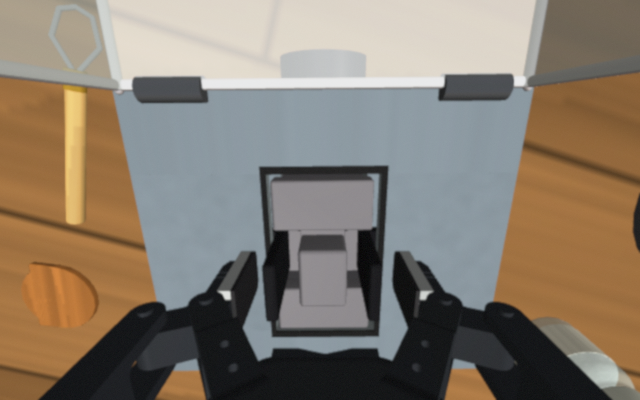

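The wrist view shows the fingers astride the plates, with the well centred at column 324 and the fingers centred at 325. I'll close.

```bash
python3 shift.py '{"tx": [0,0,0,0,0,0,0],"ty": [0,0,0,0,0,0,0],"tz": [0.002,0,0,0,0,0,0],"spin": [0,0,0,0,0,0,0],"aperture": [0.06,0.05,0.03,0.03,0.03,0.03,0.03]}'; python3 -c "
from h import *
togo([.534,-.224,.114],.29+np.pi/2)"
```

```text
time_s: 10.0
tool_pos: [0.5348, -0.2226, 0.1156]
eef_rot: [3.107, 0.455, 0.004]
force: [-5.6, 3.3, 20.3]
gripper_width: 0.0327
grasp_force: 59.4
t 10.0 tcp [ 0.5348 -0.2226  0.1156] toolx [0.958 0.287 0.002] tooly [ 0.287 -0.958  0.001] z [ 0.003 -0.001 -1.   ]
d in tool axes [-0.0012  0.0011  0.0016]
turn to put tool y along yaw 0.0011
```

```bash
python3 shift.py '{"tx": [0,0,0],"ty": [0,0,0],"tz": [-0.002,0,0],"spin": [0,0,0],"aperture": [0,0,0]}'; python3 shift.py '{"tx": [0,0,0],"ty": [0,0,0],"tz": [-0.005,-0.005,0],"spin": [0,0,0],"aperture": [0,0,0]}'
```

```text
time_s: 10.3
tool_pos: [0.534, -0.2228, 0.1158]
eef_rot: [3.108, 0.455, 0.001]
force: [-2.1, 1.4, 8.7]
gripper_width: 0.0321
grasp_force: 61.3
time_s: 10.6
tool_pos: [0.534, -0.223, 0.1255]
eef_rot: [3.108, 0.455, 0.001]
force: [1.0, -0.1, -2.4]
gripper_width: 0.032
grasp_force: 59.8
```

The wrist force is -2.4 N, just the cassette's weight, so it is free. I'll keep lifting.

```bash
python3 shift.py '{"tx": [0,0,0,0,0,0,0,0,0,0],"ty": [0,0,0,0,0,0,0,0,0,0],"tz": [-0.01,-0.015,-0.015,-0.015,-0.015,-0.015,-0.02,-0.02,-0.02,0],"spin": [0,0,0,0,0,0,0,0,0,0],"aperture": [0,0,0,0,0,0,0,0,0,0]}'; python3 - <<'E'
from h import *
print('tub', t:=ray('top',(244,178),.09))
togo([t[0],t[1],.27],None)
E
```

```text
time_s: 11.6
tool_pos: [0.5351, -0.2232, 0.2731]
eef_rot: [3.106, 0.455, 0.007]
force: [0.6, -0.1, -2.1]
gripper_width: 0.0323
grasp_force: 59.9
tub [0.57653122 0.19907461 0.09      ]
t 11.6 tcp [ 0.5351 -0.2232  0.2731] toolx [0.958 0.287 0.004] tooly [ 0.287 -0.958  0.003] z [ 0.005 -0.002 -1.   ]
d in tool axes [ 0.1607 -0.3927  0.0026]
```

```bash
python3 shift.py '{"tx": [0,0,0,0,0,0.02,0.03,0.03,0.03,0.03],"ty": [-0.02,-0.035,-0.035,-0.035,-0.035,-0.035,-0.035,-0.035,-0.035,-0.035],"tz": [0,0,0,0,0,0,0,0,0,0],"spin": [0,0,0,0,0,0,0,0,0,0],"aperture": [0,0,0,0,0,0,0,0,0,0]}'; python3 shift.py '{"tx": [0.02,0,0,0,0,0,0],"ty": [-0.03,-0.027,0,0,0,0,0],"tz": [0,0,0.015,0.015,0,0,0],"spin": [0,0,0,0,0,0,0],"aperture": [0,0,0,0,0,0,0]}'; python3 - <<'E'
from h import *
import cv2
togo([.5765,.199,.24],None)
a=env.grab_frame('scene')[130:310,180:460];b=env.grab_frame('top')[90:270,180:460];w=env.grab_frame('wrist')
cv2.imwrite('pics/f.png',np.vstack([np.hstack([cv2.resize(a,(400,257)),cv2.resize(b,(400,257))]),np.hstack([cv2.resize(w,(400,250)),np.zeros((250,400,3),np.uint8)])]))
E
```

```text
time_s: 12.6
tool_pos: [0.5719, 0.1397, 0.269]
eef_rot: [3.108, 0.455, -0.002]
force: [0.6, -0.7, -2.5]
gripper_width: 0.0322
grasp_force: 60.0
time_s: 13.3
tool_pos: [0.575, 0.1985, 0.2406]
eef_rot: [-3.108, -0.454, -0.001]
force: [0.8, -0.6, -1.1]
gripper_width: 0.0318
grasp_force: 60.0
t 13.3 tcp [0.575  0.1985 0.2406] toolx [0.958 0.286 0.001] tooly [ 0.286 -0.958 -0.   ] z [ 0.001  0.    -1.   ]
d in tool axes [ 0.0016 -0.      0.0006]
```

View pics/f.png

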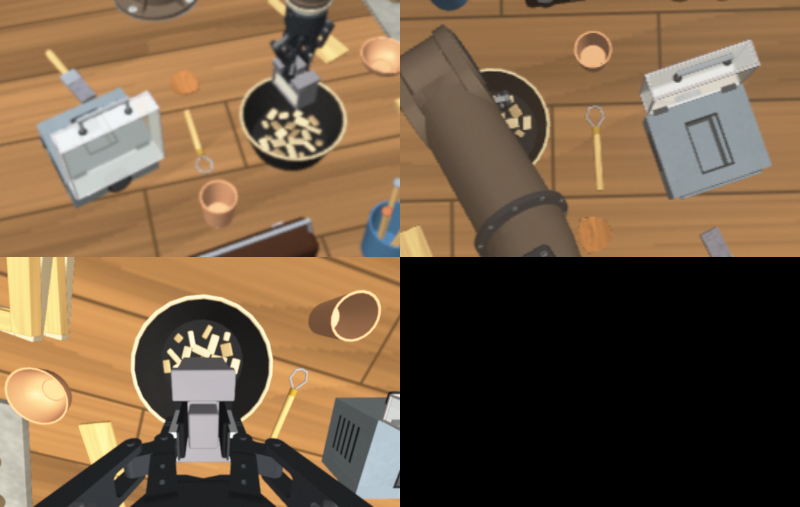

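The cassette hangs upright in the fingers over the tub and the cover stands open. I'll check the centring with the wrist view (rim columns 131–273, top row 37, widest near row 110 of its panel), then hand in if it agrees.

```bash
python3 - <<'E'
from h import *
L,R,T=[ray('wrist',(u/.625,v/.625),.09) for u,v in((131,110),(273,110),(202,38))]
u=(R-L)/np.linalg.norm(R-L);c=(L+R)/2; print(np.linalg.norm(R-L),c)
d=T-c; c2=T-d/np.linalg.norm(d)*.115
s=env.get_state();off=np.linalg.norm((c2-s['tool_pos'])[:2]);print(c2,off,s['tool_pos'],s['grasp_force'])
if off<.03: print(env.sign_off())
E
```

```text
0.23125789537132133 [0.58645774 0.20427872 0.09      ]
[0.57846252 0.20192292 0.09      ] 0.004817467010481356 [0.57503039 0.19854231 0.24069245] 60.02517342567444
the job is handed in; nothing more can be done
None
```

I opened the cover to about 1.59 rad, pinched the cassette out of its well, and handed in at about 13.5 s of the 59 s. The cassette is held upright about 5 mm off the tub's centre, its underside about 75 mm above the rim. These figures are my own measurements; the hand-in gave no verdict, and I never read the catch travel directly.

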